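Close the snap tabs along a culture tub's lid

TASK

The tub's lid is still open along two edges, where eight blue tabs stand up. Start at the tab beside the red dot and trace the row with your fingertips, in order along the edge and round the corner to the last one, gently pressing every tab fully home. Leave the tub where it stands, do not pick up or knock anything, the yellow canister on the lid included, and finish clear of it all.

Things in the scene. Friction and masses are not known exactly. Their poses are not given: they have to be found in the camera images.
- tub: Loose clear lilac tub, white lid, 2.2 kg, any yaw. Origin: centre of its underside. Body 140 (x) x 200 (y) x 77 mm; lid 150 x 210 x 8 mm, flat top 85 mm above the origin. Raised blue tabs 1 to 5 run along the lid's -x edge, 6 to 8 round the corner along its -y edge. Grey clips on the +x and +y edges are fixed, already home, 1 mm above the lid. Flat red dot, 16 mm, at (-46, 72) mm beside tab 1.
- tab1_top (a point): Centre of the top of blue tab 1, which moves with the tab; at (-65, 72) mm in the tub's x, y, and 92 mm above the table at joint 0, 86 mm when home. 29 mm long along the edge, 16 mm wide: 8 mm flat top in the middle, a 30 degree ramp falling 6 mm at either end, so a finger sliding along the row at the height of the home tabs pushes each tab down. Neighbours are 36 mm apart.
- tab2_top (a point): Centre of the top of blue tab 2, which moves with the tab; at (-65, 36) mm in the tub's x, y, and 92 mm above the table at joint 0, 86 mm when home.
- tab3_top (a point): Centre of the top of blue tab 3, which moves with the tab; at (-65, 0) mm in the tub's x, y, and 92 mm above the table at joint 0, 86 mm when home.
- tab4_top (a point): Centre of the top of blue tab 4, which moves with the tab; at (-65, -36) mm in the tub's x, y, and 92 mm above the table at joint 0, 86 mm when home.
- tab5_top (a point): Centre of the top of blue tab 5, which moves with the tab; at (-65, -72) mm in the tub's x, y, and 92 mm above the table at joint 0, 86 mm when home.
- tab6_top (a point): Centre of the top of blue tab 6, which moves with the tab; at (-34, -95) mm in the tub's x, y, and 92 mm above the table at joint 0, 86 mm when home.
- tab7_top (a point): Centre of the top of blue tab 7, which moves with the tab; at (0, -95) mm in the tub's x, y, and 92 mm above the table at joint 0, 86 mm when home.
- tab8_top (a point): Centre of the top of blue tab 8, which moves with the tab; at (34, -95) mm in the tub's x, y, and 92 mm above the table at joint 0, 86 mm when home.
- tab1 (a joint): How far tab 1 is pressed down, m: 0 raised (top 7 mm above the lid), 0.006 fully home against its stop (1 mm above the lid). It starts between 0 and 0.0015. A tab moves straight down against about 2 N of friction and stays where it is left.
- tab2 (a joint): How far tab 2 is pressed down, m: 0 raised (top 7 mm above the lid), 0.006 fully home against its stop (1 mm above the lid). It starts between 0 and 0.0015. Same behaviour as tab 1.
- tab3 (a joint): How far tab 3 is pressed down, m: 0 raised (top 7 mm above the lid), 0.006 fully home against its stop (1 mm above the lid). It starts between 0 and 0.0015. Same behaviour as tab 1.
- tab4 (a joint): How far tab 4 is pressed down, m: 0 raised (top 7 mm above the lid), 0.006 fully home against its stop (1 mm above the lid). It starts between 0 and 0.0015. Same behaviour as tab 1.
- tab5 (a joint): How far tab 5 is pressed down, m: 0 raised (top 7 mm above the lid), 0.006 fully home against its stop (1 mm above the lid). It starts between 0 and 0.0015. Same behaviour as tab 1.
- tab6 (a joint): How far tab 6 is pressed down, m: 0 raised (top 7 mm above the lid), 0.006 fully home against its stop (1 mm above the lid). It starts between 0 and 0.0015. Same behaviour as tab 1.
- tab7 (a joint): How far tab 7 is pressed down, m: 0 raised (top 7 mm above the lid), 0.006 fully home against its stop (1 mm above the lid). It starts between 0 and 0.0015. Same behaviour as tab 1.
- tab8 (a joint): How far tab 8 is pressed down, m: 0 raised (top 7 mm above the lid), 0.006 fully home against its stop (1 mm above the lid). It starts between 0 and 0.0015. Same behaviour as tab 1.
- canister: Small yellow desiccant canister, 28 mm across and 22 mm tall, standing loose on the middle part of the tub's lid. Origin under its centre. A bystander.
- block_a: Loose round culture block, 72 mm across, pale base with orange fingers, 58 mm tall, beside the tub's +y side. Origin under its centre. A bystander.
- jar: Loose glass jar with a green cap, 56 mm across, 75 mm tall, beside the tub's +x side. Origin under its centre. A bystander.
- block_b: Another culture block like block_a, standing off to the side of the table. A bystander.
- tape: Loose orange ring of tape, 80 mm across, 25 mm tall, lying flat off to the side. Origin under its centre. A bystander.
- spatula: Loose spatula about 200 mm long, lying flat off to the side. A bystander.
- cup: Loose white plastic cup, 70 mm across, 80 mm tall, off to the side. Origin under its centre. A bystander.

How it is judged:
By the outcome, as a careful person would: the job done as asked, in the order asked, and still so for the second after the job is handed in, with the robot touching nothing.
It also fails if it takes over 54 s, if anything falls off the work surface, if the arm or the gripper's body presses on something with over 40 N, if the wrist force passes 120 N, or if a joint passes its speed limit or range.

ROBOT

A 6-joint arm with a two-finger parallel gripper is mounted at the origin on the work surface. World frame = base frame: x ahead of the robot, y to its left, z up, the work surface at z = 0. Lengths are in m, angles in degrees, forces in N, time in s.
With the tool pointing down it reaches from about 0.375 to 0.9 m from the base axis. Payload 3.1 kg.
Tool frame: the origin (TCP) lies at the very end of the fingers, on their centre line; the grasp point (between the pads) lies 19 mm behind it; x points along the fingers, z is the direction in which the jaws open and shut, and the axes are right-handed (so a half turn about x gives the same grasp; the last joint's range is limited). The gripper opens to 87 mm and grips with 3 to 60 N. Pads are 19 mm wide; open, the fingers measure 117 mm over their backs; the gripper's body (75 mm by 190 mm) begins 51 mm behind the grasp point.
Start: joints at [60.991, 30.224, 82.088, -0, 67.689, -10.227], TCP at [0.201, 0.592, 0.223] pointing down, gripper open.
Joint ranges: [-176.69, 176.69], [-43.24, 126.21], [12.49, 139.97], [-82, 262], [0, 151.66], [-163.58, 163.58]. Speed limits (degrees/s): [159.86, 159.86, 180, 180, 180, 180].

INTERFACE

Orientations are given as a 3x3 rotation matrix whose columns are the frame's x, y, z axes.
In Python, from rig import bot gives the robot as it stands.
- The arm moves only by the tool send_rows, never from a script. Its arguments are lists of equal length, an entry for each row: "fingers": the opening, from 0 (shut) to 1 (fully open); "dp": the shift along the world's x, y, z in mm, a list of three; "turn": the turn, a rotation vector about the world's x, y, z in rad, a list of three. In form: {"fingers": [fingers, ...], "dp": [[tx, ty, tz], ...], "turn": [[rx, ry, rz], ...]}. A call has 1 to 10 rows; each row is the pose to reach, as a shift and turn from the pose measured when the call began; what a row does not reach only later rows make up. A row lasts 1/12 s, in which the tool goes at most 41.7 mm and 7.16 degrees, less where a joint would pass 70% of its speed; a pose out of reach is approached as far as the arm can. A call with a gripper value outside its range is refused whole. The fingers move at their own pace and stop on an object; the grip force is fixed at half the most. Time passes only in rows, so rows that repeat a pose let the fingers close. It gives the time, the measured TCP pose, the force and the opening at its end, in the units of the state.
- bot.read_state(): the state, without advancing time (a new reading comes with each control period).
- bot.capture(name): name is "side" or "top"; returns a dict with "img" (420x560x3 uint8, blue, green, red), "z_map" (420x560 float32, m along the optical axis (not along the pixel's ray), 0 where there is no reading), "mtx" (3x3 intrinsics, pixels), "origin" and "orientation" of the camera in the world. Camera axes: x right, y up, looking along -z (the intrinsics and any distortion apply to the point x, -y, -z); pixel columns grow to the right and rows downward; lengths in m; the calibration is good to about 2 mm. A picture is of the moment at which its call begins.
- bot.hand_in(): hands the job in, once; it reports no verdict.
The state is a dict: "time_s": time; "joint_positions": joint angles; "qvel": joint speeds; "tau": joint torques, N m; "position": TCP position; "tcp_rot": TCP orientation; "force": force on the tool from outside, world axes, zero at the start; "moment": the same for the moment, N m; "opening": opening from 0.0 (shut) to 1.0 (fully open).
Only numpy, scipy, OpenCV 4.12 (cv2) and the standard library are available. Lean on these libraries where they do the work, as an engineer would, in place of code of your own. Each camera call takes 0.05 s, during which the arm holds its last target.

## Working session

There is one attempt and no reset: what is moved stays moved. The work goes in short steps, Python scripts to look and compute and a tool call to move; the robot and the scene stay as the last step left them, time stands still between calls to the robot, and variables do not carry over. Pictures are saved under pics/ and viewed, and the job is handed in when it is done.

Besides the shell and the picture viewer there is one more tool, called after ">>>" as name(argument=value, ...) on one line, values as JSON. send_rows: Moves the arm, as the interface text tells. Its arguments: {"type":"object","properties":{"fingers":{"type":"array","items":{"type":"number"}},"dp":{"type":"array","items":{"type":"array","items":{"type":"number"}}},"turn":{"type":"array","items":{"type":"array","items":{"type":"number"}}}},"required":["fingers","dp","turn"]}

```bash
mkdir -p pics; ls; python3 - <<'E'
from rig import bot
import cv2,numpy as np,pickle
d={}
for n in ("top","side"):
    c=bot.capture(n); d[n]=c; cv2.imwrite(f"pics/{n}0.png",c["img"])
    print(n,c["mtx"],c["origin"],c["orientation"],[k for k in c])
pickle.dump(d,open("c0.pkl","wb"))
s=bot.read_state();print(s)
E
```

```text
pics
top [[535.15224491   0.         275.715757  ]
 [  0.         535.15224491 215.25366347]
 [  0.           0.           1.        ]] [0.43930809 0.00226926 1.63172377] [[-0.01387767  0.99652201 -0.08216621]
 [-0.99990206 -0.01368202  0.00294376]
 [ 0.00180932  0.08219902  0.99661429]] ['img', 'z_map', 'mtx', 'origin', 'orientation']
side [[404.516231     0.         282.89421014]
 [  0.         404.516231   207.81392548]
 [  0.           0.           1.        ]] [ 0.46914307 -0.74618083  0.71597306] [[ 0.9938205   0.08070763 -0.07620433]
 [-0.11012555  0.63095436 -0.76796417]
 [-0.01389911  0.77161057  0.63594335]] ['img', 'z_map', 'mtx', 'origin', 'orientation']
{'time_s': 0.1, 'joint_positions': array([ 6.09914759e+01,  3.02748181e+01,  8.21473017e+01, -1.54327592e-03,
        6.76896218e+01, -1.02262880e+01]), 'qvel': array([ 0.00111677, -0.13244202, -0.22769811,  0.06624876,  0.11084595,
       -0.03437724]), 'tau': array([-1.90813425e-04, -4.40987456e+01, -1.77150929e+01,  6.34915754e-02,
        5.33531466e-02, -5.40097017e-05]), 'position': array([0.20088347, 0.59115498, 0.22166653]), 'tcp_rot': array([[-9.23964524e-04, -9.46752281e-01,  3.21961589e-01],
       [-1.71767700e-03,  3.21962754e-01,  9.46750777e-01],
       [-9.99998098e-01,  3.21738114e-04, -1.92369678e-03]]), 'force': array([-0.06977076,  0.1870253 ,  0.67973767]), 'moment': array([0.02243733, 0.01033034, 0.02617909]), 'opening': 0.9992977973574978}
```

View pics/top0.png

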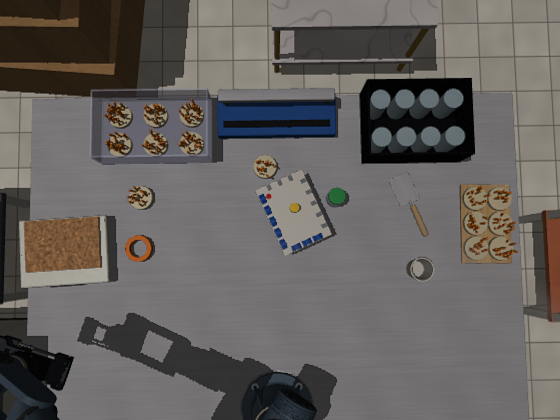

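View pics/side0.png

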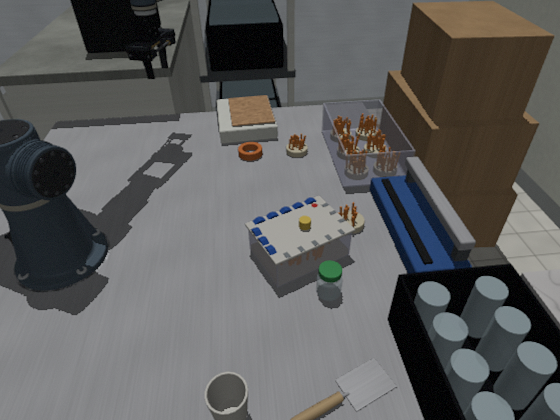

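```bash
cat > h.py <<'E'
import cv2,numpy as np
from scipy.optimize import least_squares,linear_sum_assignment
TABS=np.array([[-65,72],[-65,36],[-65,0],[-65,-36],[-65,-72],[-34,-95],[0,-95],[34,-95]])/1000.
def proj(c,P):
    q=(np.atleast_2d(P)-c["origin"])@c["orientation"]
    q=np.c_[q[:,0],-q[:,1],-q[:,2]]
    u=q@c["mtx"].T
    return u[:,:2]/u[:,2:]
def unproj(c,uv,z):
    uv=np.atleast_2d(uv); r=np.c_[uv,np.ones(len(uv))]@np.linalg.inv(c["mtx"]).T
    r=(r*[1,-1,-1])@c["orientation"].T
    t=(z-c["origin"][2])/r[:,2]
    return c["origin"]+r*t[:,None]
def blobs(c,mask,amin=6):
    n,l,st,ce=cv2.connectedComponentsWithStats(mask.astype(np.uint8),connectivity=4)
    return [(ce[i],st[i,4]) for i in range(1,n) if st[i,4]>=amin]
def world(p,xy,z):
    x,y,a=p; R=np.array([[np.cos(a),-np.sin(a)],[np.sin(a),np.cos(a)]])
    w=np.atleast_2d(xy)@R.T+[x,y]; return np.c_[w,np.full(len(w),z)]
E
python3 - <<'E'
import pickle;from h import *
d=pickle.load(open("c0.pkl","rb"))
for n,box in (("top",(250,165,340,260)),("side",(235,185,370,300))):
    c=d[n];x0,y0,x1,y1=box
    im=c["img"];hsv=cv2.cvtColor(im,cv2.COLOR_BGR2HSV)
    roi=np.zeros(im.shape[:2],bool);roi[y0:y1,x0:x1]=1
    b=(hsv[...,0]>100)&(hsv[...,0]<130)&(hsv[...,1]>120)&roi
    print(n);[print(np.round(p,1),a,unproj(c,p,.089).round(4)) for p,a in blobs(c,b)]
    r=((hsv[...,0]<6)|(hsv[...,0]>174))&(hsv[...,1]>150)&roi
    print("red",[(p.round(1),a,unproj(c,p,.085).round(4)) for p,a in blobs(c,r,3)])
    yl=(abs(hsv[...,0].astype(int)-25)<7)&(hsv[...,1]>150)&roi
    print("yel",[(p.round(1),a,unproj(c,p,.1).round(4)) for p,a in blobs(c,yl,5)])
    cv2.imwrite(f"pics/z{n}.png",cv2.resize(im[y0:y1,x0:x1],None,fx=5,fy=5,interpolation=cv2.INTER_CUBIC))
E
```

```text
top
[262.5 198.5] 48 [[0.6158 0.0354 0.089 ]]
[267.5 209.8] 44 [[0.5828 0.0213 0.089 ]]
[272.7 221. ] 46 [[0.55   0.0065 0.089 ]]
[277.8 232.3] 45 [[ 0.517  -0.0077  0.089 ]]
[317.2 236.8] 44 [[ 0.5025 -0.1209  0.089 ]]
[306.5 241.6] 44 [[ 0.4891 -0.09    0.089 ]]
[283.  243.6] 47 [[ 0.4843 -0.0222  0.089 ]]
[296.2 246.4] 43 [[ 0.4758 -0.0599  0.089 ]]
red [(array([268.2, 195.9]), np.int32(19), array([[0.6235, 0.0189, 0.085 ]]))]
yel [(array([294.1, 207.2]), np.int32(67), array([[ 0.5881, -0.0555,  0.1   ]]))]
side
[309.6 200.5] 45 [[0.6134 0.0311 0.089 ]]
[297.2 205.2] 40 [[0.5802 0.0164 0.089 ]]
[284.8 209.7] 52 [[0.548  0.0033 0.089 ]]
[271.7 214.8] 53 [[ 0.5149 -0.0119  0.089 ]]
[258.6 219.9] 54 [[ 0.4825 -0.0264  0.089 ]]
[256.3 231.2] 52 [[ 0.475  -0.0646  0.089 ]]
[263.5 240.3] 53 [[ 0.4889 -0.0964  0.089 ]]
[270.6 249.3] 61 [[ 0.5022 -0.1264  0.089 ]]
red [(array([313.8, 204.9]), np.int32(12), array([[0.6218, 0.0173, 0.085 ]]))]
yel [(array([304.4, 225.1]), np.int32(68), array([[ 0.5847, -0.0701,  0.1   ]]))]
```

```bash
python3 - <<'E'
import cv2
for n in("top","side"):print(cv2.imread(f"pics/z{n}.png").shape)
E
```

```text
(475, 450, 3)
(575, 675, 3)
```

View pics/ztop.png

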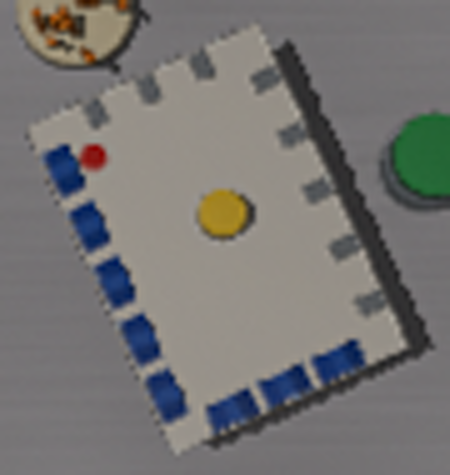

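View pics/zside.png

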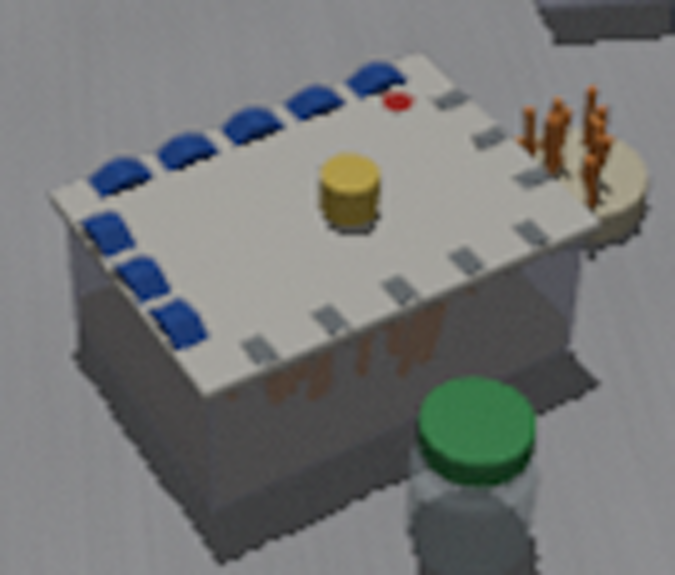

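```bash
cat >> h.py <<'E'
def fit(d,names=("top","side")):
    obs={"top":[],"side":[]};
    g=np.array([.56,-.05,np.deg2rad(-66.4)])
    boxes={"top":(250,165,340,260),"side":(235,185,370,300)}
    for n in names:
        c=d[n];x0,y0,x1,y1=boxes[n];hsv=cv2.cvtColor(c["img"],cv2.COLOR_BGR2HSV)
        roi=np.zeros(hsv.shape[:2],bool);roi[y0:y1,x0:x1]=1
        b=(hsv[...,0]>100)&(hsv[...,0]<130)&(hsv[...,1]>120)&roi
        obs[n]=np.array([p for p,a in blobs(c,b,15)])
    def match(p):
        return {n:linear_sum_assignment(np.linalg.norm(proj(d[n],world(p,TABS,.0885))[:,None]-obs[n][None],axis=2)) for n in names}
    for _ in range(3):
        m=match(g)
        f=lambda p:np.concatenate([(proj(d[n],world(p,TABS,.0885))[m[n][0]]-obs[n][m[n][1]]).ravel() for n in names])
        s=least_squares(f,g);g=s.x
    return g,np.sqrt(np.mean(s.fun**2))
E
python3 - <<'E'
import pickle;from h import *
d=pickle.load(open("c0.pkl","rb"))
for ns in (("top",),("side",),("top","side")):
    g,e=fit(d,ns);print(ns,g[:2].round(4),np.rad2deg(g[2]).round(2),e)
    print((world(g,TABS,0)[[0,4,5,7],:2]*1000).round(1).tolist(), "dot",world(g,[[-.046,.072]],.085).round(4))
# lid mask from white in top z_map
c=d["top"]
v,u=np.mgrid[0:420,0:560]
z=c["z_map"];r=np.stack([u,v,np.ones_like(u)],-1)@np.linalg.inv(c["mtx"]).T
P=(r*[1,-1,-1]*z[...,None])@c["orientation"].T+c["origin"]
m=(P[...,2]>.07)&(P[...,2]<.1)&(u>245)&(u<340)&(v>165)&(v<262)
# keep biggest comp
n,l,st,ce=cv2.connectedComponentsWithStats(m.astype(np.uint8),connectivity=4)
i=1+np.argmax(st[1:,4]);q=P[l==i]
print("lid z med",np.median(q[:,2]),cv2.minAreaRect((q[:,:2]*1000).astype(np.float32)))
E
```

```text
('top',) [ 0.5761 -0.0527] -66.43 0.1257848770264219
[[616.1, 35.7], [484.1, -21.9], [475.4, -59.5], [502.6, -121.8]] dot [[0.6237 0.0183 0.085 ]]
('side',) [ 0.5749 -0.056 ] -65.61 0.17848698474667213
[[613.7, 32.9], [482.5, -26.6], [474.4, -64.3], [502.5, -126.2]] dot [[0.6215 0.0156 0.085 ]]
('top', 'side') [ 0.5755 -0.0539] -65.97 0.5221216162575808
[[614.8, 34.8], [483.2, -23.9], [474.9, -61.5], [502.5, -123.6]] dot [[0.6225 0.0174 0.085 ]]
lid z med 0.08445604716534416 ((575.9176635742188, -51.98382568359375), (210.51220703125, 150.58529663085938), 23.697019577026367)
```

>>> send_rows(fingers=[0,0,0,0,0,0,0,0,0,0], dp=[[20,-30,0],[40,-60,0],[60,-90,0],[80,-120,0],[100,-150,0],[120,-180,0],[140,-210,0],[160,-240,0],[180,-270,0],[200,-300,0]], turn=[[0,0,-0.083],[0,0,-0.166],[0,0,-0.249],[0,0,-0.332],[0,0,-0.415],[0,0,-0.498],[0,0,-0.581],[0,0,-0.664],[0,0,-0.747],[0,0,-0.83]])

```text
time_s: 0.93
position: [0.4013, 0.2895, 0.2215]
tcp_rot: [[-0.003, -0.398, 0.917], [-0.001, 0.917, 0.398], [-1.0, 0.0, -0.003]]
force: [0.6, 0.8, -0.3]
opening: 0.322
```

```bash
cat >> h.py <<'E'
POSE=np.array([.5758,-.0533,np.deg2rad(-66.35)])
E
python3 - <<'E'
from h import *
for k,p in zip("1 2 3 4 5 corner 6 7 8 end".split(),[*TABS[:5],(-.065,-.095),*TABS[5:],(.060,-.095)]): print(k,(world(POSE,[p],0)[0,:2]*1000).round(1))
print("y dir",world((0,0,POSE[2]),[[0,1]],0),"x dir",world((0,0,POSE[2]),[[1,0]],0))
E
```

```text
1 [615.7  35.1]
2 [582.7  20.7]
3 [549.7   6.2]
4 [516.7  -8.2]
5 [483.8 -22.6]
corner [462.7 -31.9]
6 [475.1 -60.3]
7 [488.8 -91.4]
8 [ 502.4 -122.6]
end [ 512.8 -146.4]
y dir [[0.91601301 0.40114856 0.        ]] x dir [[ 0.40114856 -0.91601301  0.        ]]
```

>>> send_rows(fingers=[0,0,0,0,0,0,0,0,0,0], dp=[[25,-32,-10],[50,-64,-20],[75,-96,-30],[100,-128,-40],[125,-160,-50],[150,-192,-65],[180,-224,-80],[214,-254,-95],[214,-254,-105],[214,-254,-105]], turn=[[0,0,0],[0,0,0],[0,0,0],[0,0,0],[0,0,0],[0,0,0],[0,0,0],[0,0,0],[0,0,0],[0,0,0]])

```text
time_s: 1.77
position: [0.6167, 0.0321, 0.1133]
tcp_rot: [[-0.005, -0.394, 0.919], [-0.001, 0.919, 0.394], [-1.0, 0.001, -0.005]]
force: [-0.2, -0.5, 0.2]
opening: 0.007
```

>>> send_rows(fingers=[0,0,0], dp=[[-1,3,0],[-1,3,0],[-1,3,0]], turn=[[0,0,0],[0,0,0],[0,0,0]])

```text
time_s: 2.02
position: [0.6146, 0.0364, 0.1136]
tcp_rot: [[-0.006, -0.395, 0.919], [-0.001, 0.919, 0.395], [-1.0, 0.002, -0.005]]
force: [-0.4, -0.3, 0.5]
opening: 0.006
```

```bash
cat > look.py <<'E'
import sys
from rig import bot
from h import *
d={}
k=sys.argv[1]; out=[]
for n,box in (("top",(240,160,350,270)),("side",(215,140,375,300))):
    c=bot.capture(n);d[n]=c;x0,y0,x1,y1=box
    out.append(cv2.resize(c["img"][y0:y1,x0:x1],(395,395),interpolation=cv2.INTER_CUBIC))
import pickle;pickle.dump(d,open(f"c{k}.pkl","wb"))
cv2.imwrite(f"pics/l{k}.png",np.hstack(out))
s=bot.read_state();print(s["time_s"],s["position"].round(4),s["force"].round(2),s["qvel"].round(2))
E
python3 look.py 1
```

```text
2.1167 [0.6152 0.0364 0.1142] [ 1.24 -0.34  0.02] [-0.08 -0.21 -0.34  0.04 -0.11  0.09]
```

View pics/l1.png

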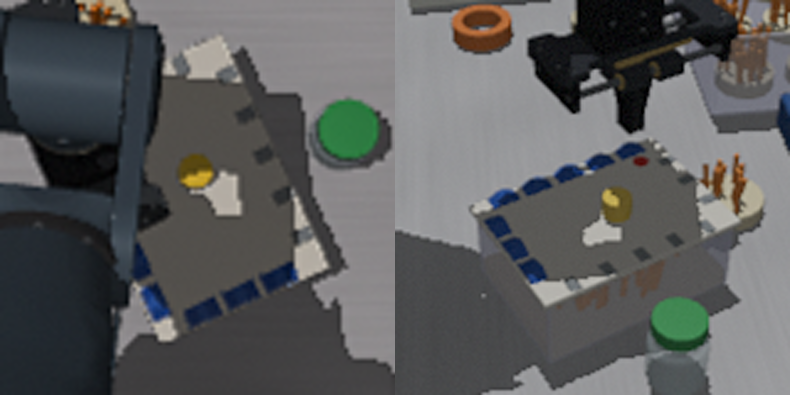

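```bash
python3 - <<'E'
import pickle;from h import *
d=pickle.load(open("c1.pkl","rb"))
c=d["side"];print(proj(c,[.6152,.0364,.1142]))
im=c["img"][165:215,285:340];cv2.imwrite("pics/zz1.png",cv2.resize(im,None,fx=11,fy=11,interpolation=cv2.INTER_NEAREST))
E
```

```text
[[310.27474168 191.05036898]]
```

View pics/zz1.png

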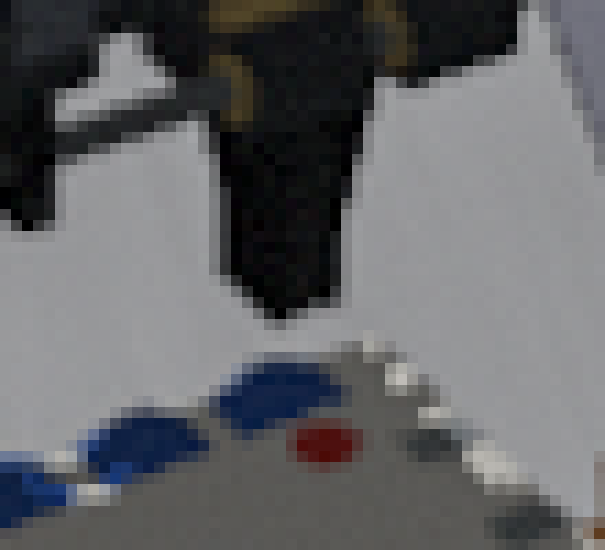

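>>> send_rows(fingers=[0,0,0,0,0,0], dp=[[0,-1,-5],[0,-1,-10],[0,-1,-15],[0,-1,-19],[0,-1,-19],[0,-1,-19]], turn=[[0,-0.005,0],[0,-0.005,0],[0,-0.005,0.006],[0,-0.005,0.006],[0,-0.005,0.006],[0,-0.005,0.006]])

```text
time_s: 2.62
position: [0.6148, 0.0354, 0.0946]
tcp_rot: [[-0.0, -0.401, 0.916], [-0.001, 0.916, 0.401], [-1.0, -0.001, -0.0]]
force: [0.2, -0.1, 0.5]
opening: 0.005
```

>>> send_rows(fingers=[0,0,0,0,0,0,0,0], dp=[[0,0,-1.5],[0,0,-3],[0,0,-4.5],[0,0,-6],[0,0,-7],[0,0,-8],[0,0,-8.6],[0,0,-8.6]], turn=[[0,0,0],[0,0,0],[0,0,0],[0,0,0],[0,0,0],[0,0,0],[0,0,0],[0,0,0]])

```text
time_s: 3.28
position: [0.615, 0.0353, 0.0864]
tcp_rot: [[0.0, -0.401, 0.916], [-0.001, 0.916, 0.401], [-1.0, -0.001, 0.0]]
force: [-0.7, -0.7, 3.9]
opening: 0.004
```

>>> send_rows(fingers=[0,0,0,0], dp=[[0,0,-0.5],[0,0,-1],[0,0,-1],[0,0,-1]], turn=[[0,0,0],[0,0,0],[0,0,0],[0,0,0]])

```text
time_s: 3.62
position: [0.6151, 0.0353, 0.0864]
tcp_rot: [[0.001, -0.401, 0.916], [-0.001, 0.916, 0.401], [-1.0, -0.001, 0.0]]
force: [-2.8, 0.0, 7.8]
opening: 0.006
```

>>> send_rows(fingers=[0,0,0,0,0,0,0,0,0,0], dp=[[-3,-1.3,-0.4],[-7,-3,-0.4],[-11,-4.8,-0.4],[-15,-6.5,-0.5],[-19,-8.3,-0.5],[-23,-10,-0.5],[-27,-11.8,-0.6],[-31,-13.5,-0.7],[-33,-14.4,-0.8],[-33,-14.4,-0.8]], turn=[[0,0,0],[0,0,0],[0,0,0],[0,0,0],[0,0,0],[0,0,0],[0,0,0],[0,0,0],[0,0,0],[0,0,0]])

```text
time_s: 4.45
position: [0.5824, 0.0204, 0.0864]
tcp_rot: [[0.003, -0.401, 0.916], [-0.002, 0.916, 0.401], [-1.0, -0.003, 0.002]]
force: [2.9, 0.4, 6.3]
opening: 0.005
```

```bash
python3 look.py 2; python3 - <<'E'
import pickle;from h import *
a,b=[pickle.load(open(f"c{k}.pkl","rb")) for k in (1,2)]
# jitter: track static features on lid (side view, fixed region): right lid clips/jar-side edge
for n,box in (("top",(300,225,340,262)),("side",(230,225,290,290))):
    x0,y0,x1,y1=box
    A,B=[cv2.cvtColor(t[n]["img"][y0:y1,x0:x1],cv2.COLOR_BGR2GRAY).astype(np.float32) for t in (a,b)]
    print(n,cv2.phaseCorrelate(A,B,cv2.createHanningWindow(A.shape[::-1],cv2.CV_32F)))
E
```

```text
4.55 [0.5824 0.0204 0.0864] [2.67 0.92 6.61] [ 0.11  0.   -0.04 -0.05  0.1   0.01]
top ((0.3180097564013913, 1.0027585575797424), 0.5425616425275802)
side ((0.15504094093569165, -0.016338059561633145), 0.6330726974540286)
```

View pics/l2.png

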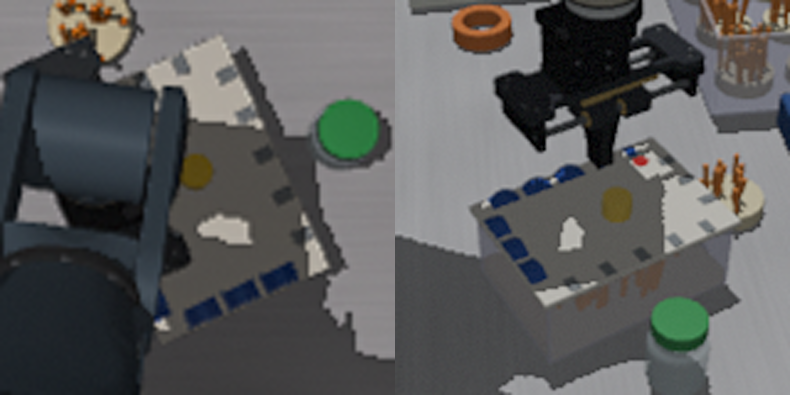

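>>> send_rows(fingers=[0,0,0,0,0,0,0,0,0,0], dp=[[-3,-1.3,-0.4],[-7,-3,-0.4],[-11,-4.8,-0.4],[-15,-6.5,-0.5],[-19,-8.3,-0.5],[-23,-10,-0.5],[-27,-11.8,-0.6],[-31,-13.5,-0.7],[-33,-14.4,-0.8],[-33,-14.4,-0.8]], turn=[[0,0,0],[0,0,0],[0,0,0],[0,0,0],[0,0,0],[0,0,0],[0,0,0],[0,0,0],[0,0,0],[0,0,0]])

```text
time_s: 5.38
position: [0.5498, 0.0055, 0.0864]
tcp_rot: [[0.004, -0.401, 0.916], [-0.002, 0.916, 0.401], [-1.0, -0.004, 0.003]]
force: [3.2, 0.1, 6.8]
opening: 0.002
```

>>> send_rows(fingers=[0,0,0,0,0,0,0,0,0,0], dp=[[-3,-1.3,-0.4],[-7,-3,-0.4],[-11,-4.8,-0.4],[-15,-6.5,-0.5],[-19,-8.3,-0.5],[-23,-10,-0.5],[-27,-11.8,-0.6],[-31,-13.5,-0.7],[-33,-14.2,-0.8],[-33,-14.2,-0.8]], turn=[[0,0,0],[0,0,0],[0,0,0],[0,0,0],[0,0,0],[0,0,0],[0,0,0],[0,0,0],[0,0,0],[0,0,0]])

```text
time_s: 6.22
position: [0.5175, -0.0092, 0.0863]
tcp_rot: [[0.007, -0.401, 0.916], [-0.003, 0.916, 0.401], [-1.0, -0.006, 0.005]]
force: [3.5, 0.3, 7.7]
opening: 0.004
```

>>> send_rows(fingers=[0,0,0,0,0,0,0,0,0,0], dp=[[-3,-1.2,-0.4],[-7,-2.8,-0.4],[-11,-4.4,-0.4],[-15,-6,-0.5],[-19,-7.6,-0.5],[-23,-9.2,-0.5],[-27,-10.8,-0.6],[-31,-12.4,-0.7],[-33.5,-13.4,-0.8],[-33.5,-13.4,-0.8]], turn=[[0.001,0.002,0],[0.003,0.007,0],[0.003,0.007,0],[0.003,0.007,0],[0.003,0.007,0],[0.003,0.007,0],[0.003,0.007,0],[0.003,0.007,0],[0.003,0.007,0],[0.003,0.007,0]])

```text
time_s: 7.05
position: [0.4849, -0.0233, 0.0863]
tcp_rot: [[0.003, -0.4, 0.916], [-0.001, 0.916, 0.4], [-1.0, -0.002, 0.003]]
force: [3.6, 1.1, 6.9]
opening: 0.004
```

```bash
python3 look.py 3
```

```text
7.15 [ 0.485  -0.0232  0.0863] [3.8  0.55 7.79] [-0.    0.07 -0.11 -0.06 -0.    0.03]
```

View pics/l3.png

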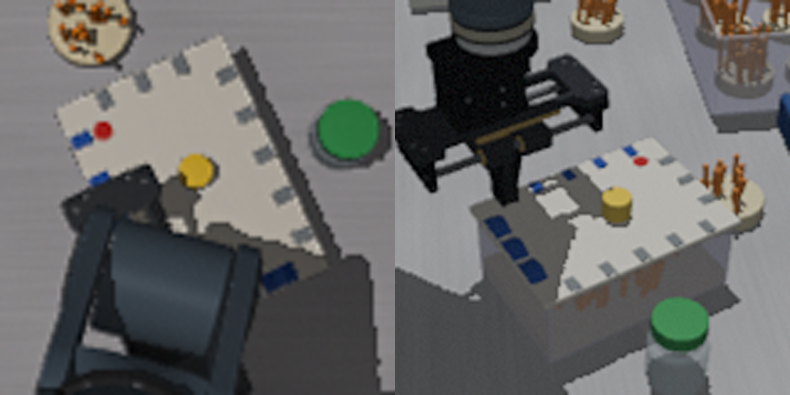

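>>> send_rows(fingers=[0,0,0,0,0,0,0,0,0], dp=[[0,0,0.2],[-3,-1.2,0.2],[-7,-2.8,0.2],[-11,-4.4,0.1],[-15,-6,0],[-19,-7.6,-0.1],[-22,-8.8,-0.1],[-22,-8.8,-0.1],[-22,-8.8,-0.1]], turn=[[0.001,0.003,0],[0.001,0.003,0],[0.001,0.003,0],[0.001,0.003,0],[0.001,0.003,0],[0.001,0.003,0],[0.001,0.003,0],[0.001,0.003,0],[0.001,0.003,0]])

```text
time_s: 7.9
position: [0.4622, -0.032, 0.086]
tcp_rot: [[-0.001, -0.4, 0.916], [0.0, 0.916, 0.4], [-1.0, 0.001, -0.001]]
force: [0.1, -0.6, 0.1]
opening: 0.003
```

>>> send_rows(fingers=[0,0,0,0,0,0,0,0,0,0], dp=[[1.2,-2.6,0],[2.8,-6.2,0],[4.4,-9.7,0],[6,-13.2,0],[7.6,-16.7,0],[9.2,-20.2,0],[10.8,-23.7,0],[12.4,-27.2,-0.1],[12.9,-28.3,-0.4],[12.9,-28.3,-0.4]], turn=[[0,0,0],[0,0,0],[0,0,0],[0,0,0],[0,0,0],[0,0,0],[0,0,0],[0,0,0],[0,0,0],[0,0,0]])

```text
time_s: 8.73
position: [0.4743, -0.0596, 0.0863]
tcp_rot: [[-0.003, -0.399, 0.917], [0.002, 0.917, 0.399], [-1.0, 0.003, -0.002]]
force: [-2.9, 6.2, 9.0]
opening: 0.003
```

```bash
python3 look.py 4
```

```text
8.8333 [ 0.4743 -0.0596  0.0863] [-3.07  5.35  9.39] [ 0.01  0.01  0.03 -0.02 -0.03 -0.04]
```

View pics/l4.png

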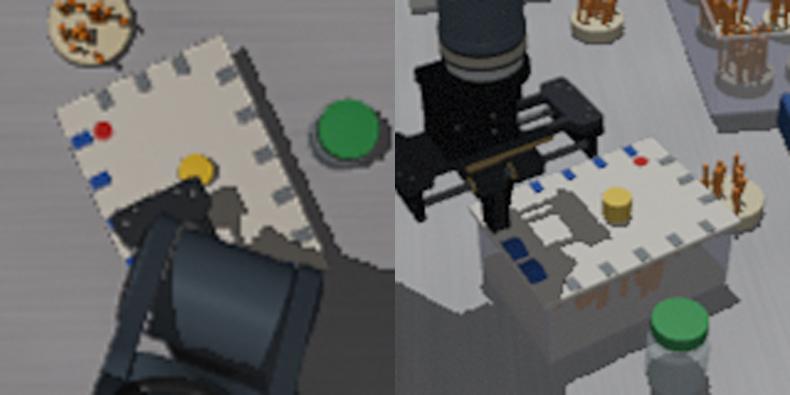

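>>> send_rows(fingers=[0,0,0,0,0,0,0,0,0,0], dp=[[1.2,-2.6,-0.2],[2.8,-6.2,-0.2],[4.5,-9.9,-0.2],[6.2,-13.6,-0.2],[7.9,-17.4,-0.2],[9.6,-21.2,-0.2],[11.3,-25,-0.3],[13,-29,-0.4],[14.3,-31.6,-0.5],[14.3,-31.6,-0.5]], turn=[[-0.002,-0.003,0],[-0.002,-0.003,0],[-0.002,-0.003,0],[-0.002,-0.003,0],[-0.002,-0.003,0],[-0.002,-0.003,0],[-0.002,-0.003,0],[-0.002,-0.003,0],[-0.002,-0.003,0],[-0.002,-0.003,0]])

```text
time_s: 9.67
position: [0.4864, -0.0896, 0.0862]
tcp_rot: [[-0.005, -0.398, 0.917], [0.004, 0.917, 0.398], [-1.0, 0.006, -0.003]]
force: [-3.8, 7.2, 13.0]
opening: 0.008
```

>>> send_rows(fingers=[0,0,0,0,0,0,0,0,0,0], dp=[[1.2,-2.6,-0.2],[2.8,-6.2,-0.2],[4.5,-9.9,-0.2],[6.2,-13.6,-0.2],[7.9,-17.4,-0.2],[9.6,-21.2,-0.2],[11.3,-25,-0.3],[13,-29,-0.4],[14.3,-31.6,-0.5],[14.3,-31.6,-0.5]], turn=[[0,0,0],[0,0,0],[0,0,0],[0,0,0],[0,0,0],[0,0,0],[0,0,0],[0,0,0],[0,0,0],[0,0,0]])

```text
time_s: 10.5
position: [0.4983, -0.1194, 0.0862]
tcp_rot: [[-0.011, -0.397, 0.918], [0.009, 0.918, 0.397], [-1.0, 0.012, -0.006]]
force: [-4.8, 8.8, 13.4]
opening: 0.007
```

>>> send_rows(fingers=[0,0,0,0,0,0], dp=[[2,-1.5,0],[4,-3.5,-0.1],[5,-5,-0.3],[5,-5,-0.6],[5,-5,-0.6],[5,-5,-0.6]], turn=[[-0.009,-0.011,0],[-0.009,-0.011,0],[-0.009,-0.011,0],[-0.009,-0.011,0],[-0.009,-0.011,0],[-0.009,-0.011,0]])

```text
time_s: 11.0
position: [0.5014, -0.1229, 0.0862]
tcp_rot: [[-0.004, -0.396, 0.918], [0.003, 0.918, 0.396], [-1.0, 0.005, -0.003]]
force: [-5.5, 7.9, 14.5]
opening: 0.004
```

Now lift straight up and retreat to get a clear view.

>>> send_rows(fingers=[0,0,0,0,0,0,0,0,0,0], dp=[[0,0,3],[0,0,10],[0,0,25],[0,0,50],[0,0,80],[0,0,110],[0,0,130],[-10,15,140],[-20,40,140],[-30,70,140]], turn=[[0,0,0],[0,0,0],[0,0,0],[0,0,0],[0,0,0],[0,0,0],[0,0,0],[0,0,0],[0,0,0],[0,0,0]])

```text
time_s: 11.83
position: [0.4735, -0.055, 0.2278]
tcp_rot: [[0.001, -0.394, 0.919], [0.0, 0.919, 0.394], [-1.0, -0.0, 0.001]]
force: [0.7, 0.0, -0.1]
opening: 0.004
```

>>> send_rows(fingers=[0,0,0,0,0,0,0,0,0,0], dp=[[-5,25,0],[-10,55,0],[-20,90,0],[-30,125,0],[-40,160,0],[-60,195,0],[-80,230,0],[-100,265,0],[-120,300,0],[-140,330,0]], turn=[[0,0,0.05],[0,0,0.1],[0,0,0.15],[0,0,0.2],[0,0,0.25],[0,0,0.3],[0,0,0.35],[0,0,0.4],[0,0,0.45],[0,0,0.5]])

```text
time_s: 12.67
position: [0.3344, 0.277, 0.2284]
tcp_rot: [[0.005, -0.788, 0.616], [0.002, 0.616, 0.788], [-1.0, -0.003, 0.005]]
force: [1.2, 0.5, 0.6]
opening: 0.011
```

```bash
python3 look.py 5; python3 - <<'E'
import pickle;from h import *
a,b=[pickle.load(open(f"c{k}.pkl","rb")) for k in (0,5)]
for n in("top","side"):
    cv2.imwrite(f"pics/f_{n}.png",b[n]["img"])
    for k,t in (("0",a),("5",b)):
        g,e=fit(t,(n,));print(n,k,g[:2].round(4),np.rad2deg(g[2]).round(2),round(e,2))
x0,y0,x1,y1=235,185,370,300
cv2.imwrite("pics/zs5.png",cv2.resize(b["side"]["img"][y0:y1,x0:x1],None,fx=5,fy=5,interpolation=cv2.INTER_CUBIC))
E
```

```text
12.7667 [0.3318 0.2782 0.2282] [-0.02 -0.16  0.48] [-5.09  0.42 -0.48 -3.34 -0.9  -1.54]
top 0 [ 0.5761 -0.0527] -66.43 0.13
top 5 [ 0.5761 -0.0526] -66.45 0.13
side 0 [ 0.5749 -0.056 ] -65.61 0.18
side 5 [ 0.5746 -0.058 ] -66.34 0.11
```

View pics/zs5.png

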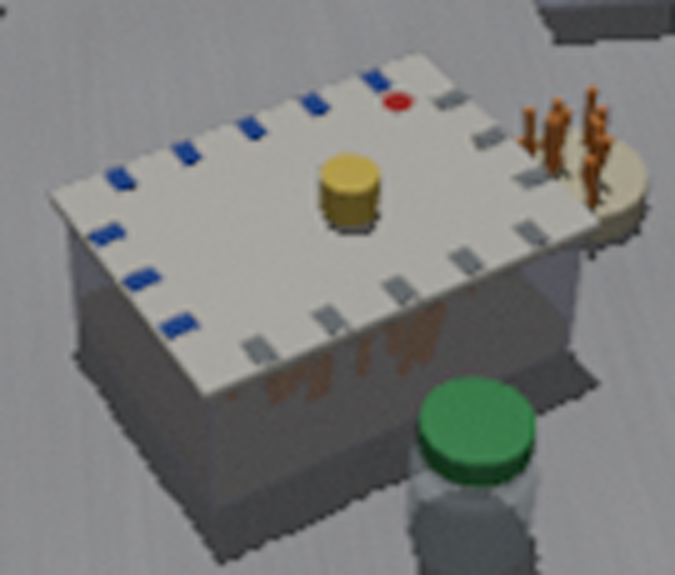

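View pics/f_top.png

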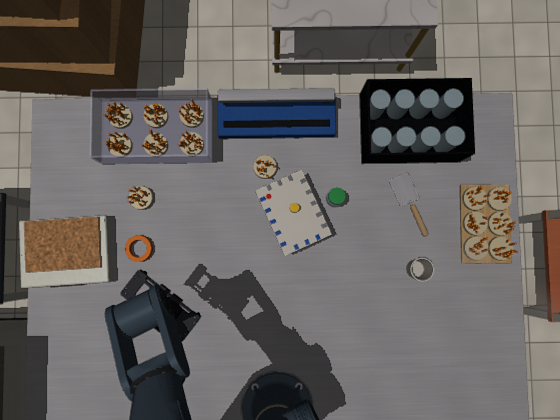

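```bash
python3 - <<'E'
import pickle;from h import *
d=pickle.load(open("c5.pkl","rb"))
for n,(x0,y0,x1,y1) in (("top",(250,165,340,260)),("side",(235,185,370,300))):
    im=d[n]["img"].astype(float); 
    B=np.clip((im[...,0]-im[...,2]),0,None)
    for p in proj(d[n],world(POSE,TABS,.086)):
        u,v=np.round(p).astype(int); print(n,p.round(1),round(B[v-6:v+7,u-6:u+7].sum()))
E
```

```text
top [262.6 198.6] 1732
top [267.7 209.9] 1730
top [272.8 221.2] 1648
top [278.  232.5] 1628
top [283.2 243.8] 1634
top [296.3 246.6] 1502
top [307.  241.7] 1532
top [317.6 236.9] 1603
side [310.2 200.3] 1609
side [298. 205.] 1610
side [285.4 209.8] 1612
side [272.4 214.7] 1705
side [259.1 219.8] 1797
side [256.4 230.8] 1853
side [263.3 239.7] 1905
side [270.6 249.1] 2050
```

>>> send_rows(fingers=[0,0,0,0], dp=[[0,0,0],[0,0,0],[0,0,0],[0,0,0]], turn=[[0,0,0],[0,0,0],[0,0,0],[0,0,0]])

```text
time_s: 13.1
position: [0.3332, 0.2773, 0.2283]
tcp_rot: [[0.003, -0.789, 0.614], [0.002, 0.614, 0.789], [-1.0, -0.001, 0.004]]
force: [0.8, 0.8, -0.6]
opening: 0.003
```

Visible blue is uniform across all eight tabs, varying smoothly with distance from the camera. Handing in.

```bash
python3 -c "
from rig import bot
print(bot.hand_in())"
```

```text
the job is handed in; nothing more can be done
None
```

I pressed all eight tabs home in order, 1 to 8, then handed the job in at about 13 s. With the fingers shut, I pressed tab 1 straight down, slid along tabs 2 to 5, rounded the corner just above the lid, and slid over 6 to 8. I then lifted straight up and moved well clear.

- **Tabs:** At every tab the fingertips ended at 86.2–86.4 mm with 6–15 N upward, which fits the tab resting on its stop. In the final pictures only the small flat tops show, and they look alike on all eight.
- **Tub:** The top camera shows no movement (0.1 mm, 0.02°).
- **Everything else:** The canister, jar, block and the other objects look unmoved in the final pictures; I judged these by eye.
- **Disagreements:**
  - **Cameras:** The two cameras differed by about 3 mm on where the tub stood, so I relied mostly on the top one. The side camera's before-and-after fit moved 2 mm and 0.7°. I put that down to the tab shapes changing as they went down, since the tub outline looks the same in that view.
  - **Tracking:** The fingers lagged about 3–5 mm near tabs 7 and 8. I corrected this at tab 8; tab 7 was covered as the slide continued.

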